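# Tighten the shaker platform's clamp nut with an adjustable wrench

### The job

The hex nut that clamps the shaker's platform is loose. Lay the adjustable wrench flat on the platform with its open jaws around the nut, then roll its worm, pressing gently with a fingertip, until the jaws just fit the flats without play, and then turn the nut clockwise with the wrench until it comes up firm against its stop. Do not force it so hard that the jaws spread, do not turn the nut with the fingers, and leave the wrench in place on the nut and the glassware where it is.

Things in the scene. Friction and masses are not known exactly. Their poses are not given: they have to be found in the camera images.
- shaker: Low white orbital shaker, fixed to the bench, with a bare flat grey platform 360 (x) x 440 (y) mm whose top is 90 mm above the bench. Origin: centre of its underside, on the bench, straight below the nut. z up; yaw 0 when its blue control panel faces the robot (-x).
- nut_mid (a point): Steel hex nut in the middle of the platform, turning about the vertical: 30 mm across flats, 34.6 mm across corners, 16.5 mm tall, with a stud end 18 mm in diameter 6 mm higher. This point is on its axis, 7.5 mm above the platform. Its axes turn with it.
- nut (a joint): Nut angle in rad, growing clockwise seen from above: starts at 0 to 0.3; 0.95 is the hard stop (fully tight). Dry friction of 0.35 N m; it stays where it is left. At 0 two flats are square to the shaker's x, so the wrench fits at yaw = shaker yaw + 0.524 - angle (or plus multiples of 1.047): the handle then points to the robot and its right, and swings to +y as the nut tightens.
- jaw_seat (a point): Loose steel adjustable wrench, 0.5 kg, 247 mm long. This point is where the nut's axis comes when the jaws fit it, 7.5 mm above the underside. x: out of the open jaws, y: to the fixed jaw (face at y = +15 mm), z: up. Both jaws reach x = +12 mm; back of the throat at x = -18.5 mm. Head 15 mm thick, x -64 to +12, y -36 (moving jaw) to +28.5 mm.
- wrench_grip (a point): Centre of the wrench's straight handle next to the centre of mass, 100 mm behind jaw_seat, 6.5 mm above the underside; same axes. The handle is 24 mm wide (y), 13 mm thick, and runs straight from 78 to 235 mm behind jaw_seat.
- handle_end (a point): Middle of the far end of the handle, 200 mm behind jaw_seat, half-way up; same axes. Pushing square to the handle 150 mm from the nut, about 2.5 to 5 N turns the nut; against the stop, the jaws begin to spread at some 11 N.
- jaw (a joint): Travel of the moving jaw in m; the jaws are 38 mm minus this apart. Starts at 0.003 to 0.005 (33 to 35 mm apart), reads 0.008 when they fit the 30 mm nut. The worm moves it 0.75 mm per rad (1 mm per 12 mm of finger drag without slip); both hold by friction.
- worm: Knurled worm in the head, a roller 18 mm in diameter, 20 mm long (axis y). Origin: middle of its axle, 38.3 mm behind jaw_seat, 7.2 mm to its -y side, 12.5 mm above the underside; top 6.5 mm above the head. It turns, but does not sink. A fingertip pressed on top (10 to 15 N) and dragged to the jaws (+x) closes them, resisting with 6 N at its rim; it slips once they fit.
- bottle: Amber bottle with blue cap, 68 mm diameter, 150 mm tall, on the bench to the right of the shaker. Leave it. Origin: centre of its underside.
- beaker: Glass beaker, 70 mm diameter, 85 mm tall, on the bench to the left of the shaker. Leave it. Origin: centre of its underside.
- dish: Low white dish, 76 mm diameter, 16 mm tall, on the platform's left side. Leave it. Origin: centre of its underside.

How it is judged (in metres and radians):
On the way, in this order (a step that is already met when the one before it is completed fails the run):
1. the wrench lies flat with its open jaws around the nut, which is not yet turned (horizontal distance between jaw_seat and nut_mid below 0.01 m and z of jaw_seat in the frame of nut_mid between -0.005 and 0.005 m and angle between jaw_seat's own z axis and vertical below 0.07 rad and value of joint nut below 0.5 rad), for 0.2 s.
2. the worm has been rolled until the jaws fit the nut (less than 1 mm of play) before it is turned (horizontal distance between jaw_seat and nut_mid below 0.006 m and z of jaw_seat in the frame of nut_mid between -0.005 and 0.005 m and angle between jaw_seat's own z axis and vertical below 0.07 rad and value of joint jaw above 0.007 m and value of joint nut below 0.5 rad), for 0.2 s.
3. the nut is turned clockwise to its stop with the jaws still fitting (value of joint nut above 0.91 rad and value of joint jaw above 0.0065 m and horizontal distance between jaw_seat and nut_mid below 0.006 m), for 0.2 s.
At the end, for the whole second after the job is handed in: The nut stands within 0.04 rad of its stop, the wrench lies flat around it (jaw seat within 6 mm of the nut's axis, within 5 mm of its height, tilt under 0.07 rad), at rest, its jaws within 1.5 mm of the nut's width (all of step 3 and z of jaw_seat in the frame of nut_mid between -0.005 and 0.005 m and angle between jaw_seat's own z axis and vertical below 0.07 rad and linear speed of worm below 0.01 m/s); the robot touches nothing.
It fails at once if the worm is pressed with more than 30 N (contact force between worm and anything else above 30 N).
It fails at once if the nut is touched with the fingers (contact force between the fingers and nut above 2 N).
It fails at once if the bottle is shifted by more than 20 mm (distance of bottle from where it was at the start of the episode above 0.02 m).
It fails at once if the beaker is shifted by more than 20 mm (distance of beaker from where it was at the start of the episode above 0.02 m).
It fails at once if the dish is shifted by more than 20 mm (distance of dish from where it was at the start of the episode above 0.02 m).
It also fails if it takes over 72 s, if anything falls off the work surface, if the arm or the gripper's body presses on something with over 40 N, if the wrist force passes 120 N, or if a joint passes its speed limit or range.

### The arm

A 7-joint arm with a two-finger parallel gripper is mounted at the origin on the work surface. World frame = base frame: x ahead of the robot, y to its left, z up, the work surface at z = 0. Lengths are in mm, angles in rad, forces in N, time in s.
With the tool pointing down it reaches from about 400 to 850 mm from the base axis. Payload 4.5 kg.
Tool frame: the origin (TCP) lies on the centre line of the jaws, within the pads' length; the fingertips stand 25 mm ahead of it and the grasp point (between the pads) lies 6 mm ahead of it (env.tip_extent is the z of the fingertips in the tool frame, in mm); z points along the fingers, y is the line along which they close (so a half turn about z gives the same grasp; the last joint's range is limited). The gripper opens to 88 mm and grips with 3 to 60 N. Pads are 18 mm wide; open, the fingers measure 123 mm over their backs; the gripper's body (75 mm by 187 mm) begins 45 mm behind the grasp point.
Start: joints at [0.034, 0.689, -0.195, 1.565, 0.157, 0.902, -0.215], TCP at [625.021, 0.025, 263.743] pointing down, gripper open.
Joint ranges: [-3.01, 3.01], [-0.46, 2.08], [-1.47, 1.51], [0.13, 2.56], [-1, 4.14], [0.04, 2.09], [-2.66, 2.66]. Speed limits (rad/s): [2.57, 2.57, 3.14, 3.14, 3.14, 3.14, 3.14].

### API

Orientations are given as a unit quaternion [x, y, z, w].
In Python, from plant import readout, viewer, order, env gives the robot as it stands. The module is installed in compiled form; this text tells all that it offers.
- The arm moves only by the tool carry_out, never from a script. Its argument "moves" is a list of rows, each an object of numbers: "x", "y", "z": the shift along the world's x, y, z in mm; "roll": the turn about the world's z in rad. In form: [{"x": .., "y": .., "z": .., "roll": ..}, ...]. A call has 1 to 8 rows; each row shifts and turns the commanded pose from where the row before left it; what a row does not reach is not made up. A row lasts 1/8 s, in which the tool goes at most 62.5 mm and 10.7 degrees, less where a joint would pass 70% of its speed; a pose out of reach is approached as far as the arm can. A call is refused whole if a number of a shift passes 62.5 or a number of a turn 0.188, either way. A call with a gripper value outside its range is refused whole. "hand" is the opening, from 0 (shut) to 1 (fully open), set as the call begins (left out, the last holds). The fingers move at their own pace and stop on an object; the grip force is fixed at half the most. Time passes only in rows, so rows that do not move let the fingers close. It gives the time, the measured TCP pose, the force, the opening and the grip force at its end, in the units of the state.
- readout.observe(): the state, without advancing time (a new reading comes with each control period).
- viewer.read_camera(name): name is "scene" or "side" or "wrist"; returns a dict with "color" (384x512x3 uint8, red, green, blue), "fx", "fy", "cx", "cy" (pixels), "k1" (the pictures are not rectified: a ray, as slopes to the right and down, at radius r is drawn at 1 + k1 r^2 times it, then the intrinsics apply), "R" (3x3) and "t" (3): a world point X has camera coordinates R X + t. Camera axes: x right, y down, z forward; pixel columns grow to the right and rows downward; lengths in mm; the calibration is good to about 2 mm. A picture is of the moment at which its call begins. There is no depth.
- order.finish_job(): hands the job in; it is judged then, once.
Trained networks look in a picture, given as the dict that the camera call returned (one of the last four; its "shot" number tells which), for a name from the list of things; names that differ only in an ending like _2 or _b are one class to them, and where a whole thing is asked for, a point or a joint stands for the part that bears it (a point fixed in the world has none). Each returns a list of dicts, best first, with "confidence" (0 to 1); they miss things now and then, are a little off and sometimes report something else, mostly with a low value. They report only what shows in the picture. A call takes as long as a camera call.
- viewer.spot_in(picture, name): "bbox" ([left, top, width, height] in pixels, round what is visible of it).
- viewer.outline_of(picture, name): "region" (384x512 bool, what is visible of it) and "bbox" ([left, top, width, height] in pixels, round what is visible of it).
- viewer.landmark_of(picture, name): "location" ([row, column] in pixels: a listed point, or the origin of a listed thing).
The state is a dict: "time": time; "joints": joint angles; "dq": joint speeds; "tau": joint torques, N m; "eef_pos": TCP position; "tcp_rot": TCP orientation; "force": force on the tool from outside, world axes, zero at the start; "torque": the same for the moment, N m; "finger_gap": finger opening in mm; "gripper_force": force on a finger pad.
Only numpy, scipy, OpenCV 4.12 (cv2) and the standard library are available. Lean on these libraries where they do the work, as an engineer would, in place of code of your own. Each camera call takes 0.05 s, during which the arm holds its last target. There are 200 camera calls.

## Working session

There is one attempt and no reset: what is moved stays moved. The work goes in short steps, Python scripts to look and compute and a tool call to move; the robot and the scene stay as the last step left them, time stands still between calls to the robot, and variables do not carry over. Pictures are saved under pics/ and viewed, at most 10 in all, crops included, and the job is handed in when it is done.

Besides the shell and the picture viewer there is one more tool, called as name(argument=value, ...), one argument or row to a line, values as JSON. carry_out: Moves the arm, as the interface text tells. Its arguments: {"type":"object","properties":{"moves":{"type":"array"},"hand":{"type":"number"}},"required":["moves"]}

```bash
mkdir -p pics; cat > h.py <<'E'
import numpy as np, cv2
from scipy.optimize import least_squares
from plant import readout, viewer, order, env
def proj(p,X):
    c=np.asarray(p["R"])@np.asarray(X,float)+np.ravel(p["t"]); s=c[:2]/c[2]; s=s*(1+p["k1"]*(s@s))
    return np.array([p["fx"]*s[0]+p["cx"],p["fy"]*s[1]+p["cy"]])
def ray(p,uv):
    d=np.array([(uv[0]-p["cx"])/p["fx"],(uv[1]-p["cy"])/p["fy"]]); s=d.copy()
    for _ in range(20): s=d/(1+p["k1"]*(s@s))
    R=np.asarray(p["R"]); return -R.T@np.ravel(p["t"]), R.T@np.array([s[0],s[1],1])
def onz(p,uv,z):
    o,d=ray(p,uv); return o+d*(z-o[2])/d[2]
def lm(p,n):
    r=viewer.landmark_of(p,n)
    return (np.array(r[0]["location"])[::-1],r[0]["confidence"]) if r else (None,0)
def save(p,n): cv2.imwrite("pics/"+n+".png",np.ascontiguousarray(p["color"][:,:,::-1]))
E
python3 - <<'E'
from h import *
Z=dict(shaker=0,nut_mid=97.5,jaw_seat=None,wrench_grip=None,handle_end=None,worm=None,bottle=0,beaker=0,dish=90)
ims=[]
for c in ["scene","side","wrist"]:
    p=viewer.read_camera(c); ims.append(p["color"])
    print(c,np.round(ray(p,(256,192))[0]))
    for n,z in Z.items():
        uv,k=lm(p,n)
        if uv is None: print(n,None); continue
        zs=[z] if z is not None else ([6.5,97])
        print(n,np.round(uv,1),round(k,2),[np.round(onz(p,uv,q)[:2],1).tolist() for q in zs])
save({"color":np.vstack([ims[0],ims[1]])},"a"); save({"color":ims[2]},"w")
im=cv2.imread("pics/a.png"); cv2.imwrite("pics/a2.png",np.hstack([cv2.resize(im[:384],(400,300)),cv2.resize(im[384:],(400,300))]))
print(readout.observe(), env.tip_extent)
E
```

```text
scene [1484. -756.  855.]
shaker [279.3 231.2] 0.89 [[579.8, 22.5]]
nut_mid [278.4 203.2] 0.69 [[576.7, 18.4]]
jaw_seat [245.7 233.6] 0.62 [[536.8, -68.3], [637.8, -141.6]]
wrench_grip [216.2 216.8] 0.66 [[412.6, -88.1], [526.9, -159.3]]
handle_end [191.5 207.9] 0.87 [[324.5, -122.0], [448.2, -189.6]]
worm [234.5 228.9] 0.46 [[498.0, -80.5], [603.2, -152.5]]
bottle None
beaker [370.7 179.5] 0.74 [[536.1, 472.1]]
dish [332.2 195.3] 0.49 [[630.3, 180.0]]
side [ -9. 620. 922.]
shaker [244.9 209.7] 0.76 [[587.9, 7.5]]
nut_mid [243.2 183.3] 0.44 [[588.4, 8.7]]
jaw_seat [267.  146.9] 0.9 [[706.2, -221.4], [635.5, -138.2]]
wrench_grip [122.2 334.4] 0.72 [[539.0, 446.4], [484.8, 463.5]]
handle_end [338.5 164.5] 0.6 [[498.1, -294.6], [448.0, -204.2]]
worm [343.4 137.3] 0.69 [[557.7, -408.2], [501.6, -306.5]]
bottle [343.  133.7] 0.6 [[572.7, -429.6]]
beaker [124.3 333.3] 0.73 [[541.5, 440.6]]
dish [180.9 218.5] 0.61 [[624.9, 186.1]]
wrist [625.  79. 386.]
shaker [225.8 134.7] 0.59 [[584.3, 21.2]]
nut_mid [211.1 154.2] 0.97 [[581.1, 18.8]]
jaw_seat [267.2 301.2] 0.61 [[633.4, -201.0], [631.3, 
[... 169 characters left out ...]
03379003,  0.68907471, -0.19462332,  1.56528482,  0.15731529,
        0.90250953, -0.21511151]), 'dq': array([ 1.27494549e-03,  5.84001014e-04,  1.25618466e-03, -5.54846140e-04,
        3.23729899e-06, -7.04620063e-04, -8.93401225e-05]), 'tau': array([ 4.43247754e-04, -5.27489054e+01, -1.26707576e+00, -1.53744614e+01,
       -5.19160973e-02, -6.50978927e-04,  8.19691792e-06]), 'eef_pos': array([6.25028484e+02, 4.01752401e-02, 2.63763168e+02]), 'tcp_rot': array([7.07090365e-01, 7.07123195e-01, 4.35570415e-05, 3.39656964e-05]), 'force': array([0.30005497, 0.72001828, 0.05948653]), 'torque': array([0.03954548, 0.00339019, 0.01717039]), 'gripper_force': 0.0, 'finger_gap': 87.74539194306006} 25.0
```

View pics/a2.png

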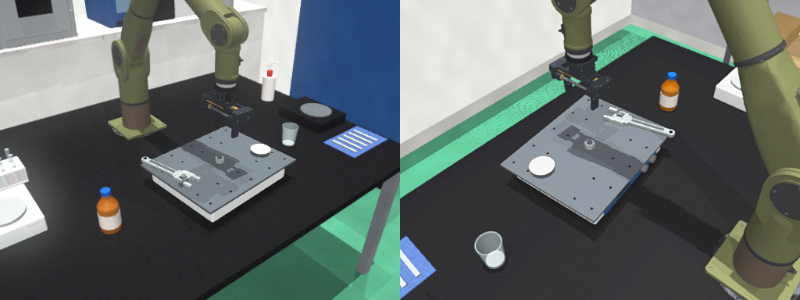

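View pics/w.png

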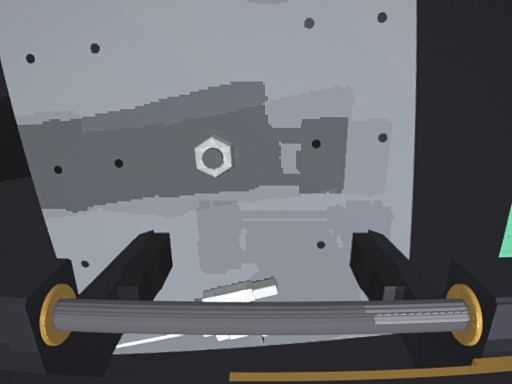

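The wrench lies on the platform's right side with its jaws pointing away from the robot (scene view: about 145–200 px, row 170). The nut is mid-platform, at about (213,157) in the wrist view. I'll move the wrist above the wrench, aligned with its handle.

carry_out(
  moves=[
    {"x": -12, "y": -21, "roll": -0.185},
    {"x": -12, "y": -21, "roll": -0.185},
    {"x": -12, "y": -21, "roll": -0.185},
    {"x": -12, "y": -21, "roll": -0.185},
    {"x": -12, "y": -21, "roll": -0.185},
    {"x": -12, "y": -21, "roll": -0.185},
    {"x": -12, "y": -21, "roll": -0.185},
    {"x": 0, "y": -20},
  ],
  hand=0.6,
)

```text
schema error: expected keys x, y, z, roll
```

```bash
python3 - <<'E'
from h import *
s=readout.observe(); print(np.round(s["eef_pos"],1),s["tcp_rot"].round(3))
H=dict(nut_mid=97.5,jaw_seat=97.5,wrench_grip=96.5,handle_end=96.5,worm=102.5)
for c in ["wrist","scene","side"]:
    p=viewer.read_camera(c); print(c)
    for n,z in H.items():
        uv,k=lm(p,n)
        if uv is not None: print(n,np.round(uv,1),round(k,2),np.round(onz(p,uv,z)[:2],1))
    save(p,"b_"+c)
E
```

```text
[625.    0.  263.8] [0.707 0.707 0.    0.   ]
wrist
nut_mid [211.6 153.6] 0.88 [581.5  19.3]
jaw_seat [269.  303.8] 0.97 [ 633.2 -137. ]
wrench_grip [176.2 324.8] 0.55 [ 534.8 -165.5]
worm [224.3 133.6] 0.19 [593.8  37.6]
scene
nut_mid [280.9 206.3] 0.55 [593.4  13.7]
jaw_seat [244.8 235.2] 0.84 [ 642.6 -148. ]
wrench_grip [217.7 215.8] 0.84 [ 524.6 -153. ]
handle_end [188.1 205. ] 0.88 [ 428.8 -189. ]
worm [233.6 227.9] 0.37 [ 604.5 -156.2]
side
nut_mid [241.6 185.6] 0.56 [585.9  17.3]
jaw_seat [271.3 146.7] 0.74 [ 626.8 -145.9]
wrench_grip [303.  158.1] 0.75 [ 533.7 -165. ]
handle_end [337.5 164.4] 0.79 [ 450.4 -203.3]
worm [281.7 147. ] 0.43 [ 600.8 -158.4]
```

View pics/b_wrist.png

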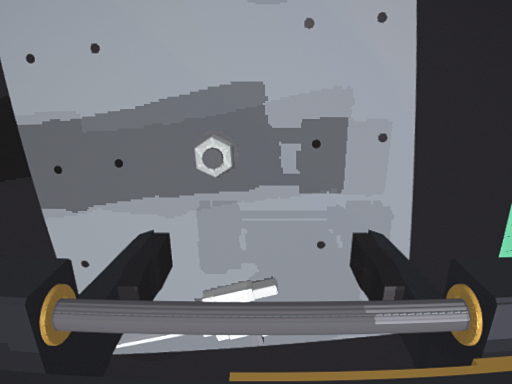

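The picture is unchanged because the call was refused: every row needs all four keys. I'll resend it.

carry_out(
  moves=[
    {"x": -12, "y": -21, "z": 0, "roll": -0.185},
    {"x": -12, "y": -21, "z": 0, "roll": -0.185},
    {"x": -12, "y": -21, "z": 0, "roll": -0.185},
    {"x": -12, "y": -21, "z": 0, "roll": -0.185},
    {"x": -12, "y": -21, "z": 0, "roll": -0.185},
    {"x": -12, "y": -21, "z": 0, "roll": -0.185},
    {"x": -12, "y": -21, "z": 0, "roll": -0.185},
    {"x": 0, "y": -20, "z": 0, "roll": 0},
  ],
  hand=0.6,
)

```text
time: 3.4
eef_pos: [540.5, -167.7, 263.9]
tcp_rot: [0.99, 0.138, -0.0, 0.0]
force: [-0.3, 0.2, 0.5]
finger_gap: 52.9
gripper_force: 0.0
```

```bash
cat > m.py <<'E'
from h import *
import sys
s=readout.observe(); print(np.round(s["eef_pos"],1),s["tcp_rot"].round(3))
H=dict(nut_mid=97.5,jaw_seat=97.5,wrench_grip=96.5,handle_end=96.5,worm=102.5)
for c in sys.argv[2:]:
    p=viewer.read_camera(c); print(c)
    for n,z in H.items():
        uv,k=lm(p,n)
        if uv is not None: print(n,np.round(uv,1),round(k,2),np.round(onz(p,uv,z)[:2],1))
    save(p,sys.argv[1]+"_"+c)
E
python3 m.py c wrist scene side
```

```text
[ 540.5 -167.7  263.9] [ 0.99   0.138 -0.     0.   ]
wrist
nut_mid [60.1 67.2] 0.74 [583.   21.7]
wrench_grip [255.7 176.4] 0.86 [ 535.5 -163. ]
handle_end [254.3 271.2] 0.88 [ 441.4 -188. ]
worm [265.6 103.6] 0.94 [ 599.6 -153.6]
scene
nut_mid [277.7 203.7] 0.43 [577.5  15.2]
jaw_seat [246.5 232.8] 0.6 [ 636.8 -138.3]
wrench_grip [215.5 217.2] 0.75 [ 526.7 -161.5]
handle_end [280.4 206.2] 0.43 [591.   13.9]
side
nut_mid [237.9 185.3] 0.66 [593.6  22.5]
jaw_seat [268.9 147.2] 0.86 [ 630.3 -140.1]
wrench_grip [304.4 155.2] 0.59 [ 538.  -176.8]
handle_end [340.  165.8] 0.89 [ 442.4 -203. ]
worm [281.1 145.6] 0.58 [ 605.8 -161.9]
```

View pics/c_wrist.png

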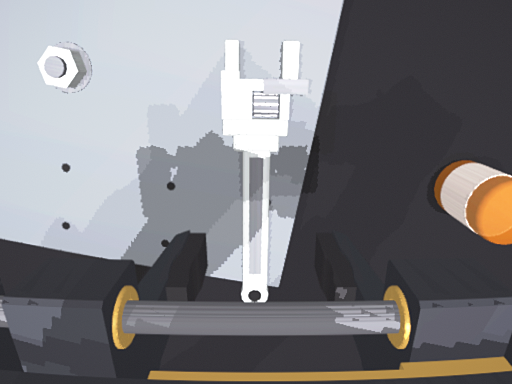

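```bash
python3 - <<'E'
from h import *
p=viewer.read_camera("wrist")
for n in ["jaw_seat","nut_mid"]:
    r=viewer.outline_of(p,n); print(n,[(round(q["confidence"],2),q["bbox"]) for q in r])
    if n=="jaw_seat":
        m=r[0]["region"]; P=[]
        for row in range(165,268,4):
            c=np.flatnonzero(m[row]); 
            if len(c): P.append([row,c.min(),c.max()])
        P=np.array(P); print(P[::6])
        W=np.array([onz(p,((a+b+1)/2,row+.5),103)[:2] for row,a,b in P])
        wd=[np.linalg.norm(onz(p,(a,row),103)-onz(p,(b+1,row),103)) for row,a,b in P]
        vx,vy,x0,y0=cv2.fitLine(W.astype(np.float32),cv2.DIST_HUBER,0,.01,.01).ravel()
        print("yaw",np.arctan(vy/vx),"pt",x0,y0,"width",np.median(wd))
        d=np.array([vx,vy])*np.sign(vx); nn=np.array([-d[1],d[0]])
        for nm,uv,z in [("fix tip",(232,40),105),("fix inner",(241,60),105),("mov inner",(283,60),105),("mov tip",(291,40),105),("end",(255,301),103)]:
            q=onz(p,uv,z)[:2]-[x0,y0]; print(nm,q@d,q@nn)
        print("d",d)
E
```

```text
jaw_seat [(0.9, [218.0, 39.9, 94.0, 260.7]), (0.17, [40.1, 49.7, 48.3, 38.2])]
[[165 243 270]
 [189 242 269]
 [213 243 268]
 [237 243 268]
 [261 243 267]]
yaw 0.26338032 pt 501.0257 -172.54942 width 23.843433812507513
fix tip 149.92949851055624 20.288697798325067
fix inner 134.94079412420368 13.24548509410457
mov inner 135.37160663092655 -20.091295054461025
mov tip 150.52383832685695 -25.940943784023172
end -91.05197080722652 0.4408278414897552
d [0.96551543 0.2603458 ]
nut_mid [(0.64, [37.8, 47.8, 51.9, 44.4]), (0.4, [252.8, 94.3, 28.1, 22.7])]
```

carry_out(
  moves=[
    {"x": -4, "y": 5, "z": -40, "roll": -0.014},
    {"x": 0, "y": 0, "z": -40, "roll": 0},
    {"x": 0, "y": 0, "z": -40, "roll": 0},
    {"x": 0, "y": 0, "z": -18, "roll": 0},
    {"x": 0, "y": 0, "z": -8, "roll": 0},
    {"x": 0, "y": 0, "z": 0, "roll": 0},
  ],
)

```text
time: 5.2
eef_pos: [537.1, -162.1, 117.8]
tcp_rot: [0.991, 0.13, -0.0, 0.0]
force: [-1.3, -0.2, -0.3]
finger_gap: 53.0
gripper_force: 0.0
```

carry_out(
  moves=[
    {"x": 0, "y": 0, "z": 0, "roll": 0},
    {"x": 0, "y": 0, "z": 0, "roll": 0},
    {"x": 0, "y": 0, "z": 0, "roll": 0},
    {"x": 0, "y": 0, "z": 0, "roll": 0},
    {"x": 0, "y": 0, "z": 0, "roll": 0},
    {"x": 0, "y": 0, "z": 0, "roll": 0},
  ],
  hand=0,
)

```text
time: 5.95
eef_pos: [537.6, -162.8, 118.4]
tcp_rot: [0.991, 0.13, 0.001, 0.001]
force: [1.5, -3.3, 6.1]
finger_gap: 23.6
gripper_force: 30.0
```

carry_out(
  moves=[
    {"x": 0, "y": 0, "z": 12, "roll": 0},
    {"x": 0, "y": 0, "z": 18, "roll": 0},
    {"x": -20, "y": 25, "z": 0, "roll": 0.05},
    {"x": -20, "y": 26, "z": 0, "roll": 0.05},
    {"x": -20, "y": 26, "z": 0, "roll": 0},
    {"x": -20, "y": 26, "z": 0, "roll": 0},
    {"x": -18, "y": 25, "z": 0, "roll": 0},
    {"x": 0, "y": 0, "z": 0, "roll": 0},
  ],
)

```text
time: 6.95
eef_pos: [436.1, -31.1, 147.6]
tcp_rot: [0.983, 0.182, -0.002, -0.002]
force: [0.9, -0.7, -5.3]
finger_gap: 23.5
gripper_force: 30.0
```

```bash
python3 m.py d wrist
```

```text
[436.1 -31.1 147.6] [ 0.983  0.182 -0.002 -0.002]
wrist
wrench_grip [262.2 253.8] 0.91 [419.5 -36.6]
worm [277.4 126.3] 0.86 [491.5 -16.9]
```

View pics/d_wrist.png

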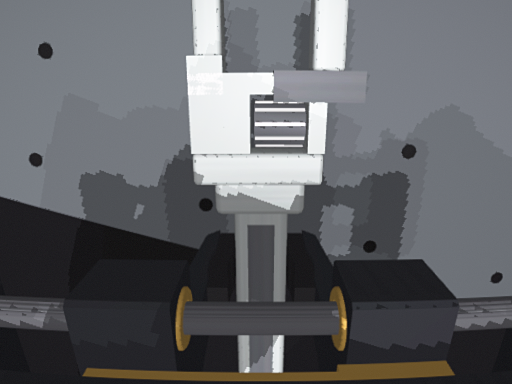

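```bash
python3 - <<'E'
from h import *
from scipy.spatial.transform import Rotation as Ro
p=viewer.read_camera("wrist"); s=readout.observe()
T=Ro.from_quat(s["tcp_rot"]).as_matrix(); tp=s["eef_pos"]
Rc=np.asarray(p["R"])@T; tc=np.asarray(p["R"])@tp+np.ravel(p["t"])
np.savez("cam.npz",Rc=Rc,tc=tc,**{k:p[k] for k in ["fx","fy","cx","cy","k1"]})
print(p["fx"],p["k1"],tc.round(1)); print(Rc.round(3))
def pr(tcp,yaw,X):
    # tool x at yaw, z down
    c,s_=np.cos(yaw),np.sin(yaw); M=np.array([[c,s_,0],[s_,-c,0],[0,0,-1.]])
    q=dict(p); q["R"]=Rc@M.T; q["t"]=tc-Rc@M.T@np.array(tcp); return proj(q,X)
nut=[582,20,106.5]
for x,z in [(436,148),(436,200),(436,260),(410,260),(436,300),(460,260)]:
    y=-31; print(x,z,pr([x,y,z],.37,nut).round(), "tip",pr([x,y,z],.37,[x+112*.932,y+112*.362,z-13]).round())
E
```

```text
335.0299209621454 -0.07956164295381746 [  1.4  37.8 140. ]
[[ 0.     1.     0.   ]
 [-0.954  0.    -0.301]
 [-0.301  0.     0.954]]
436 148 [ 276. -100.] tip [264. -12.]
436 200 [272. -54.] tip [264. -12.]
436 260 [270. -23.] tip [264. -12.]
410 260 [283. -58.] tip [264. -12.]
436 300 [268.  -9.] tip [264. -12.]
460 260 [258.   9.] tip [264. -12.]
```

The wrist view shows the wrench held straight, with its worm at (277,126). The nut is out of view ahead, so I'll shift until it shows beside the head.

carry_out(
  moves=[
    {"x": 25, "y": -11, "z": 30, "roll": 0},
    {"x": 28, "y": -11, "z": 10, "roll": 0},
    {"x": 28, "y": -11, "z": 0, "roll": 0},
    {"x": 27, "y": -11, "z": 0, "roll": 0},
    {"x": 0, "y": 0, "z": 0, "roll": 0},
    {"x": 0, "y": 0, "z": 0, "roll": 0},
  ],
)

```text
time: 8.05
eef_pos: [545.6, -77.9, 187.2]
tcp_rot: [0.984, 0.18, -0.001, -0.0]
force: [-0.2, -0.8, -5.2]
finger_gap: 23.7
gripper_force: 30.0
```

```bash
python3 m.py e wrist; python3 - <<'E'
import cv2; im=cv2.imread("pics/e_wrist.png"); cv2.imwrite("pics/e2.png",cv2.resize(im,(800,600),interpolation=cv2.INTER_CUBIC))
E
```

```text
[545.6 -77.9 187.2] [ 0.984  0.18  -0.001 -0.   ]
wrist
nut_mid [138.4  92.7] 0.85 [585.9  19.9]
wrench_grip [261.6 252. ] 0.65 [509.9 -90.5]
worm [277.2 126.8] 0.77 [596.8 -67.8]
```

View pics/e2.png

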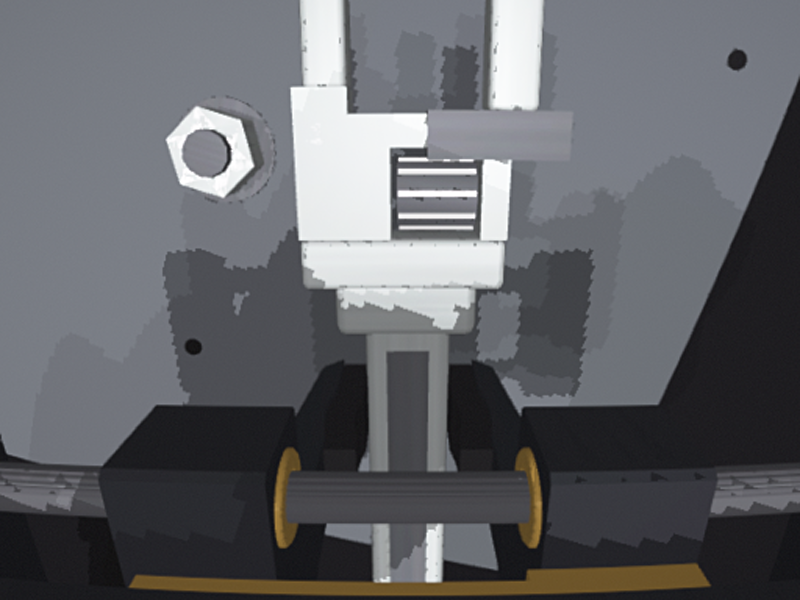

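```bash
cat >> h.py <<'E'
def hexfit(p,C,z=106.5):
    W=np.array([onz(p,np.array(c),z)[:2] for c in C])
    def f(v): 
        a=v[3]+np.arange(6)*np.pi/3*v[4]; return (W-v[:2]-v[2]*np.c_[np.cos(a),np.sin(a)]).ravel()
    b=None
    for sg in (1,-1):
        a0=np.arctan2(*(W[0]-W.mean(0))[::-1])
        r=least_squares(lambda v:f([*v,sg]),[*W.mean(0),17,a0])
        if b is None or r.cost<b.cost: b=r
    return b.x[:3],((b.x[3]+np.pi/6)%(np.pi/3))-np.pi/6,np.sqrt(2*b.cost/6)
E
python3 - <<'E'
from h import *
p=viewer.read_camera("wrist"); k=1/1.5625
C=np.array([(166,142),(200,106),(240,118),(257,155),(225,197),(180,185)])*k
g=cv2.cvtColor(p["color"],cv2.COLOR_RGB2GRAY)
Cr=cv2.cornerSubPix(g,C.astype(np.float32).reshape(-1,1,2),(3,3),(-1,-1),(3,30,.01)).reshape(-1,2)
print(C.round(1).tolist(),Cr.round(1).tolist())
print(hexfit(p,C)); print(hexfit(p,Cr)); print("stud",onz(p,np.array((207,152))*k,112.5))
s=readout.observe(); print(s["eef_pos"],2*np.arctan2(s["tcp_rot"][1],s["tcp_rot"][0]))
c=g[55:140,95:180]; cv2.imwrite("pics/n.png",cv2.resize(c,(595,595),interpolation=cv2.INTER_CUBIC))
# wrench in hand: rear handle/ head: edges at jaws row 60(zoom) z=TCP-?
z=s["eef_pos"][2]-117.8+90+15
for uv in [(302,50),(347,50),(487,50),(543,50),(291,90),(299,238),(512,238),(372,340),(448,340)]:
    q=onz(p,np.array(uv)*k,z-(2 if uv[1]>300 else 0))[:2]-s["eef_pos"][:2]; t=2*np.arctan2(s["tcp_rot"][1],s["tcp_rot"][0])
    print(uv,(q@[np.cos(t),np.sin(t)]).round(1),(q@[-np.sin(t),np.cos(t)]).round(1))
E
```

```text
[[106.2, 90.9], [128.0, 67.8], [153.6, 75.5], [164.5, 99.2], [144.0, 126.1], [115.2, 118.4]] [[106.19999694824219, 90.5], [125.4000015258789, 69.0999984741211], [153.8000030517578, 78.30000305175781], [164.5, 99.19999694824219], [142.6999969482422, 127.80000305175781], [115.4000015258789, 119.0999984741211]]
(array([585.36823753,  18.67471765,  17.60899904]), np.float64(-0.41976293251946084), np.float64(1.6162809808830967))
(array([584.68892513,  18.85375003,  17.55688797]), np.float64(-0.4238616137963166), np.float64(1.7751472445601024))
stud [585.46641541  18.03093355 112.5       ]
[546.70558507 -77.75386718 187.8072036 ] 0.3621093897836139
(302, 50) 96.4 26.9
(347, 50) 96.3 16.0
(487, 50) 96.3 -17.6
(543, 50) 96.5 -31.1
(291, 90) 87.2 30.0
(299, 238) 50.3 30.0
(512, 238) 50.4 -26.0
(372, 340) 20.6 11.5
(448, 340) 20.6 -10.0
```

View pics/n.png

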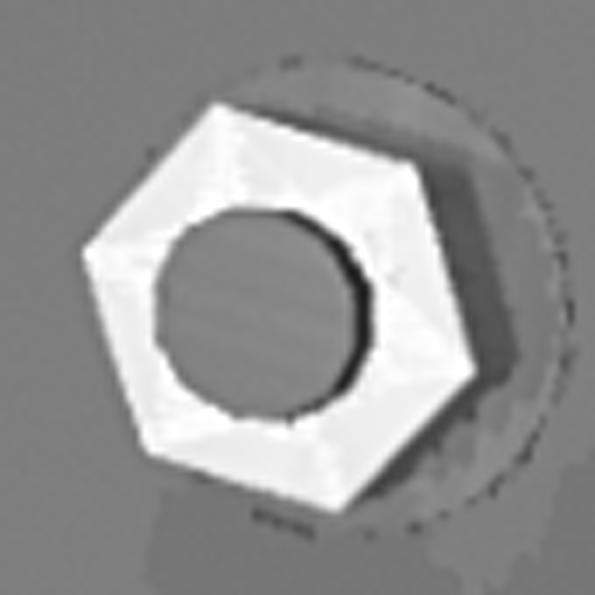

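```bash
python3 - <<'E'
from h import *
p=viewer.read_camera("wrist")
C=(np.array([(83,250),(217,101),(415,163),(476,372),(340,512),(147,455)])+.5)/7-.5+[95,55]
for z in (106.5,103.5): print(hexfit(p,C,z),[round(np.linalg.norm(onz(p,C[i],z)-onz(p,C[(i+3)%6],z)),1) for i in range(3)])
print("stud",onz(p,(np.array((262,315)))/7+[95,55],112.5))
s=readout.observe();print(s["eef_pos"],2*np.arctan2(s["tcp_rot"][1],s["tcp_rot"][0]))
# worm along
t=.362
for uv,z in [((277.2,126.8),s["eef_pos"][2]-27.8+12.5)]:
    q=onz(p,uv,z)[:2]-s["eef_pos"][:2]; print((q@[np.cos(t),np.sin(t)]).round(1),(q@[-np.sin(t),np.cos(t)]).round(1))
E
```

```text
(array([584.0439634 ,  18.65463848,  17.60011318]), np.float64(-0.4687373037265071), np.float64(0.15297253077803705)) [np.float64(35.0), np.float64(35.3), np.float64(35.3)]
(array([583.52534694,  19.64880673,  17.85964309]), np.float64(-0.46873730373682954), np.float64(0.15522825187713354)) [np.float64(35.6), np.float64(35.8), np.float64(35.8)]
stud [584.11867862  17.60690595 112.5       ]
[546.84984197 -77.82941745 187.81873871] 0.36195252476892764
60.4 -5.2
```

carry_out(
  moves=[
    {"x": -16, "y": 13, "z": 0, "roll": 0.1},
    {"x": -17, "y": 14, "z": 0, "roll": 0.113},
    {"x": -17, "y": 14, "z": 0, "roll": 0},
    {"x": 0, "y": 0, "z": -20, "roll": 0},
    {"x": 0, "y": 0, "z": -18, "roll": 0},
    {"x": 0, "y": 0, "z": 0, "roll": 0},
    {"x": 0, "y": 0, "z": 0, "roll": 0},
  ],
)

```text
time: 9.32
eef_pos: [497.5, -37.1, 150.3]
tcp_rot: [0.959, 0.283, 0.0, 0.0]
force: [0.9, 0.1, -5.3]
finger_gap: 23.9
gripper_force: 30.0
```

```bash
python3 m.py f wrist; python3 - <<'E'
import cv2; im=cv2.imread("pics/f_wrist.png")[0:150,170:370]; cv2.imwrite("pics/f2.png",cv2.resize(im,(800,600),interpolation=cv2.INTER_CUBIC))
E
```

```text
[497.5 -37.1 150.3] [0.959 0.283 0.    0.   ]
wrist
nut_mid [262.8  31.2] 0.56 [583.3  18.9]
wrench_grip [261.7  46.2] 0.5 [577.3  15.6]
worm [282.  125.8] 0.82 [550.6 -13.9]
```

View pics/f2.png

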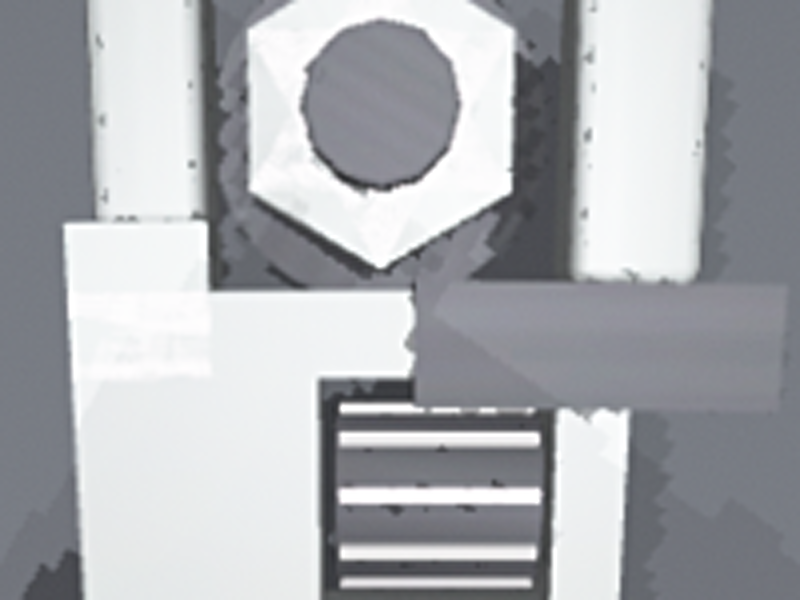

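The crop shows the nut lying between the jaws with its flats parallel to them: nut edges at crop columns 248 and 514, jaw faces at about 207 and 575. Next I'll compute the offset.

```bash
python3 - <<'E'
from h import *
p=viewer.read_camera("wrist"); s=readout.observe(); t=2*np.arctan2(s["tcp_rot"][1],s["tcp_rot"][0])
def L(u,v,z):
    q=onz(p,((u+.5)/4-.5+170,(v+.5)/4-.5),z)[:2]-s["eef_pos"][:2]; return (q@[np.cos(t),np.sin(t)]).round(1),(q@[-np.sin(t),np.cos(t)]).round(1)
z=s["eef_pos"][2]-27.8+15
print("nut",L(248,30,106.5),L(248,190,106.5),L(515,30,106.5),L(515,190,106.5),"tip",L(380,270,106.5),"stud",L(382,103,112.5))
print("jaws",L(202,50,z),L(208,210,z),L(581,50,z),L(576,210,z),"throat",L(300,290,z),t,s["eef_pos"])
E
```

```text
nut (np.float64(111.7), np.float64(14.6)) (np.float64(94.4), np.float64(14.9)) (np.float64(111.8), np.float64(-15.7)) (np.float64(94.4), np.float64(-16.1)) tip (np.float64(85.4), np.float64(-0.5)) stud (np.float64(102.9), np.float64(-0.6))
jaws (np.float64(103.8), np.float64(16.4)) (np.float64(89.6), np.float64(16.2)) (np.float64(103.9), np.float64(-18.7)) (np.float64(89.7), np.float64(-18.7)) throat (np.float64(82.2), np.float64(7.6)) 0.5747777892515754 [497.20937986 -37.02774906 150.06526228]
```

carry_out(
  moves=[
    {"x": -0.3, "y": 0.5, "z": -10, "roll": 0},
    {"x": 0, "y": 0, "z": -9, "roll": 0},
    {"x": 0, "y": 0, "z": -6, "roll": 0},
    {"x": 0, "y": 0, "z": -4, "roll": 0},
    {"x": 0, "y": 0, "z": -2.5, "roll": 0},
    {"x": 0, "y": 0, "z": 0, "roll": 0},
  ],
)

```text
time: 10.42
eef_pos: [496.7, -36.5, 118.4]
tcp_rot: [0.959, 0.283, 0.0, 0.0]
force: [-0.1, -0.1, -3.9]
finger_gap: 23.7
gripper_force: 30.0
```

carry_out(
  moves=[
    {"x": 0, "y": 0, "z": -0.3, "roll": 0},
    {"x": 0, "y": 0, "z": 0, "roll": 0},
    {"x": 0, "y": 0, "z": 0, "roll": 0},
    {"x": 0, "y": 0, "z": 10, "roll": 0},
    {"x": 0, "y": 0, "z": 32, "roll": 0},
    {"x": 0, "y": 0, "z": 0, "roll": 0},
  ],
  hand=0.5,
)

```text
time: 11.18
eef_pos: [498.2, -36.6, 162.1]
tcp_rot: [0.959, 0.283, 0.002, 0.001]
force: [0.6, -0.1, -0.0]
finger_gap: 44.0
gripper_force: 0.0
```

```bash
cat > v.py <<'E'
from h import *
# view check at current pose: crop as PNG and worm / nut landmarks in tool frame
import sys
p=viewer.read_camera("wrist"); s=readout.observe(); t=2*np.arctan2(s["tcp_rot"][1],s["tcp_rot"][0])
print(s["time"],s["eef_pos"].round(1),round(t,3))
for n,z in dict(nut_mid=97.5,jaw_seat=97.5,worm=102.5,wrench_grip=96.5).items():
    uv,k=lm(p,n)
    if uv is not None:
        q=onz(p,uv,z); e=q[:2]-s["eef_pos"][:2]; print(n,uv.round(1),round(k,2),q[:2].round(1),"tool",(e@[np.cos(t),np.sin(t)]).round(1),(e@[-np.sin(t),np.cos(t)]).round(1))
save(p,sys.argv[1])
im=p["color"][0:240,110:430,::-1]; cv2.imwrite("pics/%s2.png"%sys.argv[1],cv2.resize(im,(800,600),interpolation=cv2.INTER_CUBIC))
E
python3 v.py g
```

```text
11.225 [497.4 -36.5 161.1] 0.575
nut_mid [262.2  34.8] 0.69 [584.1  19.5] tool 103.2 -0.1
worm [270.5 118.7] 0.79 [550.4  -7.6] tool 60.2 -4.5
wrench_grip [259.2 221.6] 0.58 [494.8 -36.3] tool -2.1 1.6
```

View pics/g2.png

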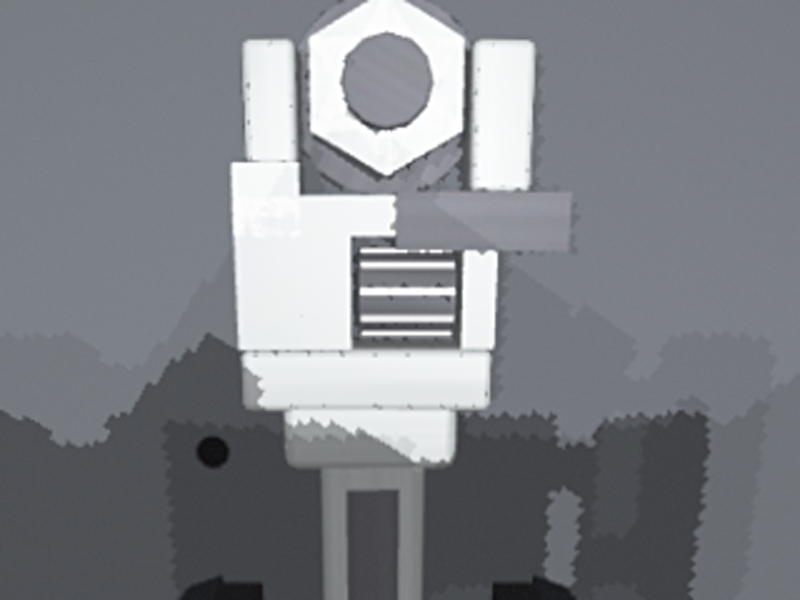

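The nut sits between the jaws with a small gap on the right, and the worm is at about (272,118) px. Next I'll close the fingers and move above the worm.

carry_out(
  moves=[
    {"x": 16, "y": 8, "z": 0, "roll": 0},
    {"x": 16, "y": 8.5, "z": 0, "roll": 0},
    {"x": 15.5, "y": 8, "z": 0, "roll": 0},
    {"x": 0, "y": 0, "z": -15, "roll": 0},
    {"x": 0, "y": 0, "z": -6, "roll": 0},
    {"x": 0, "y": 0, "z": 0, "roll": 0},
  ],
  hand=0,
)

```text
time: 12.18
eef_pos: [542.8, -12.5, 137.9]
tcp_rot: [0.959, 0.283, -0.001, -0.0]
force: [0.3, 0.3, -0.0]
finger_gap: 0.6
gripper_force: 0.0
```

carry_out(
  moves=[
    {"x": 0, "y": 0, "z": -2.5, "roll": 0},
    {"x": 0, "y": 0, "z": 0, "roll": 0},
  ],
)

```text
time: 12.42
eef_pos: [543.8, -12.5, 136.9]
tcp_rot: [0.959, 0.283, -0.0, 0.0]
force: [-0.9, -0.8, 3.3]
finger_gap: 0.4
gripper_force: 1.3
```

carry_out(
  moves=[
    {"x": 0, "y": 0, "z": -0.7, "roll": 0},
    {"x": 0, "y": 0, "z": 0, "roll": 0},
  ],
)

```text
time: 12.68
eef_pos: [543.7, -12.5, 136.6]
tcp_rot: [0.959, 0.283, -0.0, 0.0]
force: [-2.7, -0.1, 8.9]
finger_gap: 0.8
gripper_force: 4.4
```

carry_out(
  moves=[
    {"x": 0, "y": 0, "z": -0.5, "roll": 0},
    {"x": 1.7, "y": 1.1, "z": 0, "roll": 0},
    {"x": 1.7, "y": 1.1, "z": 0, "roll": 0},
    {"x": 1.7, "y": 1.1, "z": 0, "roll": 0},
    {"x": 0, "y": 0, "z": 0, "roll": 0},
  ],
)

```text
time: 13.3
eef_pos: [547.4, -10.1, 136.6]
tcp_rot: [0.959, 0.283, -0.002, 0.0]
force: [-6.4, -0.7, 15.4]
finger_gap: 0.5
gripper_force: 8.0
```

carry_out(
  moves=[
    {"x": 1.7, "y": 1.1, "z": 0, "roll": 0},
    {"x": 1.7, "y": 1.1, "z": 0, "roll": 0},
    {"x": 1.7, "y": 1.1, "z": 0, "roll": 0},
    {"x": 1.7, "y": 1.1, "z": 0, "roll": 0},
    {"x": 0, "y": 0, "z": 0, "roll": 0},
  ],
)

```text
time: 13.92
eef_pos: [554.2, -5.7, 136.6]
tcp_rot: [0.959, 0.283, -0.002, 0.0]
force: [-5.8, -1.9, 16.0]
finger_gap: 0.2
gripper_force: 7.9
```

carry_out(
  moves=[
    {"x": 1.7, "y": 1.1, "z": 0, "roll": 0},
    {"x": 1.7, "y": 1.1, "z": 0, "roll": 0},
    {"x": 0, "y": 0, "z": 5, "roll": 0},
    {"x": -8, "y": -5.2, "z": 0, "roll": 0},
    {"x": -8, "y": -5.2, "z": 0, "roll": 0},
    {"x": 0, "y": 0, "z": 0, "roll": 0},
    {"x": 0, "y": 0, "z": -4, "roll": 0},
    {"x": 0, "y": 0, "z": -1, "roll": 0},
  ],
)

```text
time: 14.92
eef_pos: [543.8, -12.6, 136.3]
tcp_rot: [0.959, 0.283, 0.0, 0.0]
force: [-4.9, -0.5, 19.3]
finger_gap: 0.4
gripper_force: 10.0
```

carry_out(
  moves=[
    {"x": 1.7, "y": 1.1, "z": 0, "roll": 0},
    {"x": 1.7, "y": 1.1, "z": 0, "roll": 0},
    {"x": 1.7, "y": 1.1, "z": 0, "roll": 0},
    {"x": 1.7, "y": 1.1, "z": 0, "roll": 0},
  ],
)

```text
time: 15.42
eef_pos: [548.7, -9.4, 136.6]
tcp_rot: [0.959, 0.283, -0.002, 0.0]
force: [-6.7, -0.8, 18.9]
finger_gap: 0.4
gripper_force: 9.5
```

carry_out(
  moves=[
    {"x": 1.7, "y": 1.1, "z": 0, "roll": 0},
    {"x": 1.7, "y": 1.1, "z": 0, "roll": 0},
    {"x": 1.7, "y": 1.1, "z": 0, "roll": 0},
    {"x": 1.7, "y": 1.1, "z": 0, "roll": 0},
  ],
)

```text
time: 15.92
eef_pos: [555.3, -5.3, 136.5]
tcp_rot: [0.959, 0.283, -0.002, 0.0]
force: [-7.0, -2.5, 19.1]
finger_gap: 0.6
gripper_force: 9.5
```

carry_out(
  moves=[
    {"x": 1.7, "y": 1.1, "z": 0, "roll": 0},
    {"x": 0.8, "y": 0.6, "z": 0, "roll": 0},
    {"x": 0, "y": 0, "z": 5, "roll": 0},
    {"x": -8, "y": -5.2, "z": 0, "roll": 0},
    {"x": -8, "y": -5.2, "z": 0, "roll": 0},
    {"x": 0, "y": 0, "z": 0, "roll": 0},
    {"x": 0, "y": 0, "z": -3.6, "roll": 0},
    {"x": 0, "y": 0, "z": -1, "roll": 0},
  ],
)

```text
time: 16.92
eef_pos: [544.0, -12.4, 136.4]
tcp_rot: [0.959, 0.283, 0.0, 0.0]
force: [-3.3, 0.5, 17.3]
finger_gap: 0.5
gripper_force: 8.3
```

carry_out(
  moves=[
    {"x": 1.7, "y": 1.1, "z": 0, "roll": 0},
    {"x": 1.7, "y": 1.1, "z": 0, "roll": 0},
    {"x": 1.7, "y": 1.1, "z": 0, "roll": 0},
    {"x": 1.7, "y": 1.1, "z": 0, "roll": 0},
  ],
)

```text
time: 17.42
eef_pos: [548.4, -9.7, 136.6]
tcp_rot: [0.959, 0.283, -0.002, 0.0]
force: [-6.3, -3.0, 15.6]
finger_gap: 0.2
gripper_force: 8.1
```

carry_out(
  moves=[
    {"x": 1.7, "y": 1.1, "z": 0, "roll": 0},
    {"x": 1.7, "y": 1.1, "z": 0, "roll": 0},
    {"x": 1.7, "y": 1.1, "z": 0, "roll": 0},
    {"x": 1.7, "y": 1.1, "z": 0, "roll": 0},
  ],
)

```text
time: 17.92
eef_pos: [555.4, -5.7, 136.6]
tcp_rot: [0.959, 0.283, -0.002, 0.001]
force: [-6.8, -4.5, 16.1]
finger_gap: 0.7
gripper_force: 7.7
```

carry_out(
  moves=[
    {"x": 1.7, "y": 1.1, "z": 0, "roll": 0},
    {"x": 0.8, "y": 0.6, "z": 0, "roll": 0},
    {"x": 0, "y": 0, "z": 5, "roll": 0},
    {"x": -8, "y": -5.2, "z": 0, "roll": 0},
    {"x": -8, "y": -5.2, "z": 0, "roll": 0},
    {"x": 0, "y": 0, "z": 0, "roll": 0},
    {"x": 0, "y": 0, "z": -4, "roll": 0},
    {"x": 0, "y": 0, "z": -1, "roll": 0},
  ],
)

```text
time: 18.92
eef_pos: [544.1, -12.2, 136.4]
tcp_rot: [0.959, 0.283, 0.0, 0.0]
force: [-3.7, -0.8, 16.1]
finger_gap: 0.6
gripper_force: 8.1
```

carry_out(
  moves=[
    {"x": 1.7, "y": 1.1, "z": 0, "roll": 0},
    {"x": 1.7, "y": 1.1, "z": 0, "roll": 0},
    {"x": 1.7, "y": 1.1, "z": 0, "roll": 0},
    {"x": 1.7, "y": 1.1, "z": 0, "roll": 0},
  ],
)

```text
time: 19.42
eef_pos: [548.5, -9.6, 136.6]
tcp_rot: [0.959, 0.283, -0.002, 0.0]
force: [-6.0, -3.9, 15.6]
finger_gap: 0.4
gripper_force: 8.1
```

carry_out(
  moves=[
    {"x": 1.7, "y": 1.1, "z": 0, "roll": 0},
    {"x": 1.7, "y": 1.1, "z": 0, "roll": 0},
    {"x": 1.7, "y": 1.1, "z": 0, "roll": 0},
    {"x": 1.7, "y": 1.1, "z": 0, "roll": 0},
  ],
)

```text
time: 19.92
eef_pos: [555.0, -5.9, 136.6]
tcp_rot: [0.959, 0.282, -0.003, 0.001]
force: [-6.6, -4.6, 17.1]
finger_gap: 0.5
gripper_force: 8.3
```

carry_out(
  moves=[
    {"x": 0, "y": 0, "z": 10, "roll": 0},
    {"x": -14, "y": -7, "z": 14.5, "roll": 0},
    {"x": -15, "y": -8, "z": 0, "roll": 0},
    {"x": -15, "y": -8, "z": 0, "roll": 0},
    {"x": -14, "y": -7.5, "z": 0, "roll": 0},
    {"x": 0, "y": 0, "z": 0, "roll": 0},
  ],
)

```text
time: 20.68
eef_pos: [497.9, -34.8, 160.7]
tcp_rot: [0.959, 0.283, -0.001, -0.0]
force: [0.4, 0.8, 0.4]
finger_gap: 0.3
gripper_force: 0.0
```

```bash
python3 v.py i; python3 - <<'E'
import cv2
for n in "gi":
    g=cv2.imread(f"pics/{n}.png",0)
    for r in (30,50,56): print(n,r,g[r,200:330].tolist())
E
```

```text
20.725 [499.1 -34.2 160.6] 0.574
nut_mid [266.6  33.8] 0.58 [584.9  19.5] tool 101.2 -1.5
wrench_grip [264.4 219.5] 0.74 [497.5 -36. ] tool -2.3 -0.7
g 30 [126, 127, 124, 127, 126, 123, 111, 183, 208, 227, 239, 239, 239, 241, 241, 242, 244, 244, 245, 244, 244, 245, 245, 246, 246, 237, 224, 183, 99, 79, 101, 115, 77, 127, 232, 254, 249, 249, 249, 249, 248, 249, 249, 250, 252, 255, 205, 125, 137, 145, 145, 145, 146, 145, 144, 145, 144, 143, 144, 144, 146, 146, 148, 149, 147, 148, 146, 147, 146, 145, 144, 145, 145, 146, 147, 145, 147, 145, 146, 146, 146, 137, 150, 234, 255, 253, 250, 250, 250, 250, 250, 250, 250, 253, 253, 182, 76, 72, 109, 186, 229, 240, 248, 248, 248, 248, 249, 248, 247, 247, 246, 246, 247, 246, 246, 245, 245, 245, 243, 243, 243, 237, 225, 188, 107, 109, 117, 124, 126, 125]
g 50 [127, 126, 127, 128, 127, 127, 121, 100, 206, 223, 238, 243, 243, 243, 243, 245, 245, 246, 246, 246, 246, 246, 246, 246, 247, 245, 233, 204, 149, 90, 87, 114, 123, 121, 231, 255, 253, 252, 252, 252, 253, 252, 250, 250, 252, 251, 252, 251, 251, 251, 253, 254, 254, 255, 255, 246, 159, 88, 57, 64
[... 2245 characters left out ...]
 241, 229, 204, 115, 108, 112, 115, 127, 127, 127]
i 56 [128, 128, 128, 127, 127, 127, 127, 128, 127, 128, 129, 128, 128, 127, 127, 124, 158, 221, 236, 245, 245, 245, 245, 245, 246, 247, 247, 247, 247, 247, 247, 247, 248, 245, 232, 212, 171, 115, 81, 71, 65, 85, 130, 191, 242, 249, 246, 245, 243, 244, 244, 245, 244, 245, 244, 245, 245, 245, 245, 247, 253, 254, 252, 254, 254, 254, 253, 248, 247, 243, 247, 248, 244, 247, 252, 247, 252, 251, 250, 250, 251, 251, 251, 251, 251, 251, 251, 252, 252, 254, 255, 255, 233, 190, 126, 74, 73, 102, 168, 228, 244, 249, 250, 249, 250, 250, 250, 249, 249, 248, 248, 247, 247, 247, 247, 247, 247, 246, 246, 247, 237, 218, 146, 113, 112, 113, 122, 127, 127, 126]
```

Edge profiles give a jaw opening down from about 71 to 62.5 px. That matches the nut's own 62 px, so both jaws now lie on the flats. Next I'll straddle the handle 150 mm from the nut.

carry_out(
  moves=[
    {"x": -13, "y": -9.5, "z": 0, "roll": 0},
    {"x": -13, "y": -9.5, "z": 0, "roll": 0},
    {"x": -14, "y": -9.5, "z": 0, "roll": 0},
    {"x": 0, "y": 0, "z": 0, "roll": 0},
    {"x": 0, "y": 0, "z": 0, "roll": 0},
  ],
  hand=0.45,
)

```text
time: 21.55
eef_pos: [459.8, -62.4, 160.2]
tcp_rot: [0.959, 0.283, 0.0, 0.0]
force: [0.6, 0.2, -0.3]
finger_gap: 39.7
gripper_force: 0.0
```

carry_out(
  moves=[
    {"x": 0, "y": 0, "z": -20, "roll": 0},
    {"x": 0, "y": 0, "z": -15, "roll": 0},
    {"x": 0, "y": 0, "z": -7, "roll": 0},
    {"x": 0, "y": 0, "z": 0, "roll": 0},
    {"x": 0, "y": 0, "z": 0, "roll": 0},
  ],
)

```text
time: 22.18
eef_pos: [459.7, -62.4, 118.5]
tcp_rot: [0.959, 0.284, 0.0, 0.0]
force: [-0.9, 0.1, 0.2]
finger_gap: 39.6
gripper_force: 0.0
```

carry_out(
  moves=[
    {"x": -2.4, "y": 3.5, "z": 0, "roll": 0},
    {"x": -2.3, "y": 3.5, "z": 0, "roll": 0},
    {"x": -1.8, "y": 3.3, "z": 0, "roll": -0.025},
    {"x": -1.7, "y": 3.3, "z": 0, "roll": -0.025},
    {"x": -1.7, "y": 3.4, "z": 0, "roll": -0.025},
    {"x": -1.6, "y": 3.4, "z": 0, "roll": -0.025},
  ],
)

```text
time: 22.92
eef_pos: [448.6, -42.9, 118.3]
tcp_rot: [0.972, 0.234, 0.001, 0.001]
force: [1.5, -4.4, -0.6]
finger_gap: 39.7
gripper_force: 2.5
```

carry_out(
  moves=[
    {"x": -1.5, "y": 3.5, "z": 0, "roll": -0.025},
    {"x": -1.4, "y": 3.5, "z": 0, "roll": -0.025},
    {"x": -1.3, "y": 3.5, "z": 0, "roll": -0.025},
    {"x": -1.2, "y": 3.5, "z": 0, "roll": -0.025},
    {"x": -1.1, "y": 3.6, "z": 0, "roll": -0.025},
    {"x": -1, "y": 3.6, "z": 0, "roll": -0.025},
    {"x": -1, "y": 3.6, "z": 0, "roll": -0.025},
    {"x": -0.9, "y": 3.6, "z": 0, "roll": -0.025},
  ],
)

```text
time: 23.92
eef_pos: [439.3, -14.5, 118.3]
tcp_rot: [0.991, 0.135, 0.001, 0.001]
force: [1.2, -5.0, -0.1]
finger_gap: 39.5
gripper_force: 2.5
```

carry_out(
  moves=[
    {"x": -0.8, "y": 3.6, "z": 0, "roll": -0.025},
    {"x": -0.7, "y": 3.6, "z": 0, "roll": -0.025},
    {"x": -0.6, "y": 3.7, "z": 0, "roll": -0.025},
    {"x": -0.5, "y": 3.7, "z": 0, "roll": -0.025},
    {"x": -0.4, "y": 3.7, "z": 0, "roll": -0.025},
  ],
)

```text
time: 24.55
eef_pos: [436.5, 3.9, 118.3]
tcp_rot: [0.997, 0.073, 0.001, 0.001]
force: [2.7, -4.9, 1.2]
finger_gap: 39.8
gripper_force: 2.5
```

carry_out(
  moves=[
    {"x": -0.3, "y": 3.7, "z": 0, "roll": -0.025},
    {"x": -0.2, "y": 3.7, "z": 0, "roll": -0.025},
    {"x": -0.1, "y": 3.7, "z": 0, "roll": -0.025},
    {"x": 0, "y": 3.7, "z": 0, "roll": -0.025},
    {"x": 0, "y": 3.7, "z": 0, "roll": -0.025},
    {"x": 0.2, "y": 3.7, "z": 0, "roll": -0.025},
  ],
)

```text
time: 25.3
eef_pos: [436.1, 25.9, 118.3]
tcp_rot: [1.0, -0.002, 0.001, 0.001]
force: [2.8, -4.5, -0.1]
finger_gap: 39.7
gripper_force: 2.5
```

carry_out(
  moves=[
    {"x": 0.2, "y": 2, "z": 0, "roll": -0.013},
    {"x": 0.2, "y": 2, "z": 0, "roll": -0.013},
    {"x": 0.2, "y": 2, "z": 0, "roll": -0.013},
  ],
)

```text
time: 25.68
eef_pos: [436.6, 31.7, 118.3]
tcp_rot: [1.0, -0.021, 0.001, 0.001]
force: [2.7, -4.3, 0.8]
finger_gap: 39.7
gripper_force: 2.5
```

```bash
python3 - <<'E'
from h import *
from scipy.spatial.transform import Rotation as Ro
c=np.load("cam.npz"); p={k:float(c[k]) for k in ["fx","fy","cx","cy","k1"]}
M=Ro.from_quat([.7071,.7071,0,0]).as_matrix(); p["R"]=c["Rc"]@M.T; p["t"]=c["tc"]-p["R"]@np.array([625.03,.04,263.76])
W=[onz(p,u,90)[:2] for u in [(58,170),(119,163),(316,144),(382,137),(30,58),(95,48),(309,23),(382,17),(85,264),(321,245)]]
print(np.round(W,0).tolist()); 
for a,b in [(0,3),(1,2),(4,7),(5,6),(8,9)]: print((np.arctan2(*(W[b]-W[a])[::-1])).round(3))
E
```

```text
[[433.0, 2.0], [493.0, 8.0], [673.0, 25.0], [732.0, 32.0], [423.0, 102.0], [484.0, 108.0], [663.0, 126.0], [723.0, 131.0], [443.0, -98.0], [683.0, -75.0]]
0.101
0.095
0.096
0.096
0.096
```

carry_out(
  moves=[
    {"x": 0.4, "y": 3.7, "z": 0, "roll": -0.025},
    {"x": 0.5, "y": 3.7, "z": 0, "roll": -0.025},
    {"x": 0.5, "y": 3.7, "z": 0, "roll": -0.025},
    {"x": 0.6, "y": 3.7, "z": 0, "roll": -0.025},
    {"x": 0.7, "y": 3.6, "z": 0, "roll": -0.025},
    {"x": 0.8, "y": 3.6, "z": 0, "roll": -0.025},
    {"x": 0.9, "y": 3.6, "z": 0, "roll": -0.025},
    {"x": 1, "y": 3.6, "z": 0, "roll": -0.025},
  ],
)

```text
time: 26.68
eef_pos: [442.2, 60.7, 118.3]
tcp_rot: [0.993, -0.121, 0.002, 0.001]
force: [3.9, -5.7, -0.8]
finger_gap: 40.0
gripper_force: 2.4
```

carry_out(
  moves=[
    {"x": 1, "y": 3.4, "z": 0, "roll": -0.024},
    {"x": 0.6, "y": 1.7, "z": 0, "roll": -0.012},
    {"x": 0, "y": 0, "z": 0, "roll": 0},
  ],
)

```text
time: 27.05
eef_pos: [443.4, 66.1, 118.3]
tcp_rot: [0.99, -0.138, 0.001, 0.001]
force: [2.1, -5.3, 0.5]
finger_gap: 40.0
gripper_force: 1.9
```

carry_out(
  moves=[
    {"x": 0.7, "y": 1.9, "z": 0, "roll": -0.013},
    {"x": 0.4, "y": 0.9, "z": 0, "roll": -0.007},
    {"x": 0, "y": 0, "z": 0, "roll": 0},
  ],
)

```text
time: 27.42
eef_pos: [444.2, 68.7, 118.3]
tcp_rot: [0.989, -0.148, 0.001, 0.001]
force: [1.6, -6.2, 0.6]
finger_gap: 39.4
gripper_force: 2.3
```

carry_out(
  moves=[
    {"x": 0.4, "y": 0.9, "z": 0, "roll": -0.007},
    {"x": 0.4, "y": 0.9, "z": 0, "roll": -0.007},
    {"x": 0, "y": 0, "z": 0, "roll": 0},
  ],
)

```text
time: 27.8
eef_pos: [444.9, 70.4, 118.3]
tcp_rot: [0.988, -0.155, 0.001, 0.001]
force: [3.1, -5.6, 0.4]
finger_gap: 39.9
gripper_force: 2.4
```

carry_out(
  moves=[
    {"x": 0.4, "y": 0.9, "z": 0, "roll": -0.007},
    {"x": 0, "y": 0, "z": 0, "roll": 0},
  ],
)

```text
time: 28.05
eef_pos: [445.3, 71.3, 118.3]
tcp_rot: [0.987, -0.159, 0.001, 0.001]
force: [2.4, -4.8, 1.7]
finger_gap: 39.8
gripper_force: 2.4
```

carry_out(
  moves=[
    {"x": 0.4, "y": 0.9, "z": 0, "roll": -0.007},
    {"x": 0.2, "y": 0.5, "z": 0, "roll": -0.003},
    {"x": 0, "y": 0, "z": 0, "roll": 0},
  ],
)

```text
time: 28.42
eef_pos: [445.8, 72.6, 118.3]
tcp_rot: [0.987, -0.164, 0.001, 0.001]
force: [1.1, -6.8, 1.1]
finger_gap: 39.6
gripper_force: 2.5
```

carry_out(
  moves=[
    {"x": 0.4, "y": 0.9, "z": 0, "roll": -0.007},
    {"x": 0, "y": 0, "z": 0, "roll": 0},
  ],
)

```text
time: 28.68
eef_pos: [446.2, 73.5, 118.3]
tcp_rot: [0.986, -0.167, 0.001, 0.001]
force: [2.3, -5.0, 0.5]
finger_gap: 40.2
gripper_force: 2.4
```

carry_out(
  moves=[
    {"x": 0.4, "y": 0.9, "z": 0, "roll": -0.007},
    {"x": 0, "y": 0, "z": 0, "roll": 0},
  ],
)

```text
time: 28.92
eef_pos: [446.6, 74.4, 118.3]
tcp_rot: [0.985, -0.17, 0.001, 0.001]
force: [1.6, -5.8, 1.8]
finger_gap: 39.7
gripper_force: 2.4
```

carry_out(
  moves=[
    {"x": 0.3, "y": 0.7, "z": 0, "roll": -0.005},
    {"x": 0, "y": 0, "z": 0, "roll": 0},
  ],
)

```text
time: 29.18
eef_pos: [446.9, 75.1, 118.3]
tcp_rot: [0.985, -0.173, 0.001, 0.001]
force: [0.9, -5.9, 1.4]
finger_gap: 39.6
gripper_force: 2.4
```

carry_out(
  moves=[
    {"x": 0.3, "y": 0.7, "z": 0, "roll": -0.005},
    {"x": 0, "y": 0, "z": 0, "roll": 0},
  ],
)

```text
time: 29.42
eef_pos: [447.2, 75.8, 118.3]
tcp_rot: [0.984, -0.175, 0.001, 0.001]
force: [1.4, -5.4, 1.7]
finger_gap: 39.8
gripper_force: 2.4
```

carry_out(
  moves=[
    {"x": 0.3, "y": 0.7, "z": 0, "roll": -0.005},
    {"x": 0, "y": 0, "z": 0, "roll": 0},
  ],
)

```text
time: 29.68
eef_pos: [447.4, 76.5, 118.3]
tcp_rot: [0.984, -0.178, 0.001, 0.001]
force: [1.6, -6.0, 1.1]
finger_gap: 40.0
gripper_force: 2.4
```

```bash
python3 - <<'E'
from h import *
s=readout.observe(); print(s["time"],s["eef_pos"],s["force"])
for c in ["wrist","scene","side"]:
    p=viewer.read_camera(c)
    W={}
    for n,z in dict(jaw_seat=97.5,nut_mid=97.5,wrench_grip=96.5,handle_end=96.5,worm=102.5).items():
        uv,k=lm(p,n)
        if uv is not None: W[n]=onz(p,uv,z)[:2]; print(c,n,W[n].round(1),round(k,2))
    if "handle_end" in W: print("yaw",np.arctan2(*([584.2,18.8]-W["handle_end"])[::-1]))
E
```

```text
29.675 [447.43643952  76.46341437 118.28078813] [ 1.56642275 -6.01334075  1.10816751]
wrist jaw_seat [394.8  90.1] 0.16
wrist wrench_grip [487.4  54.8] 0.91
wrist handle_end [395.4  88.5] 0.62
yaw -0.35350049436308245
scene jaw_seat [584.8  13.5] 0.91
scene nut_mid [574.3  24.1] 0.56
scene wrench_grip [475.6  48.9] 0.67
scene handle_end [381.   88.7] 0.82
scene worm [547.2  28.8] 0.42
yaw -0.3315141025737807
side jaw_seat [573.8  26. ] 0.98
side nut_mid [594.3  25.4] 0.65
side wrench_grip [480.8  54.5] 0.7
side handle_end [395.1  80.4] 0.66
yaw -0.3147652183828297
```

carry_out(
  moves=[
    {"x": 0.3, "y": 0.7, "z": 0, "roll": -0.005},
    {"x": 0, "y": 0, "z": 0, "roll": 0},
  ],
)

```text
time: 30.82
eef_pos: [447.8, 77.1, 118.3]
tcp_rot: [0.984, -0.18, 0.001, 0.001]
force: [0.6, -6.3, 1.7]
finger_gap: 39.7
gripper_force: 2.5
```

carry_out(
  moves=[
    {"x": 0.3, "y": 0.7, "z": 0, "roll": -0.005},
    {"x": 0, "y": 0, "z": 0, "roll": 0},
  ],
)

```text
time: 31.08
eef_pos: [448.0, 77.6, 118.3]
tcp_rot: [0.983, -0.183, 0.001, 0.001]
force: [1.8, -6.7, 1.6]
finger_gap: 39.9
gripper_force: 2.7
```

carry_out(
  moves=[
    {"x": 0.3, "y": 0.7, "z": 0, "roll": -0.005},
    {"x": 0, "y": 0, "z": 0, "roll": 0},
  ],
)

```text
time: 31.32
eef_pos: [448.1, 78.0, 118.2]
tcp_rot: [0.983, -0.185, 0.001, 0.001]
force: [0.7, -6.6, 1.9]
finger_gap: 39.8
gripper_force: 3.0
```

carry_out(
  moves=[
    {"x": 0.3, "y": 0.7, "z": 0, "roll": -0.005},
    {"x": 0, "y": 0, "z": 0, "roll": 0},
  ],
)

```text
time: 31.58
eef_pos: [448.4, 78.4, 118.3]
tcp_rot: [0.982, -0.188, 0.001, 0.002]
force: [0.9, -7.9, 0.8]
finger_gap: 39.9
gripper_force: 3.4
```

carry_out(
  moves=[
    {"x": 0.3, "y": 0.7, "z": 0, "roll": 0},
    {"x": 0, "y": 0, "z": 0, "roll": 0},
    {"x": 0, "y": 0, "z": 0, "roll": 0},
  ],
)

```text
time: 31.95
eef_pos: [448.5, 78.8, 118.2]
tcp_rot: [0.982, -0.188, 0.001, 0.002]
force: [-0.1, -8.6, 1.2]
finger_gap: 39.9
gripper_force: 3.8
```

The nut is firm against its stop: the force rose to 8.6 N and motion stalled. I'll back off to mid-clearance and lift away.

carry_out(
  moves=[
    {"x": -1.2, "y": -3.2, "z": 0, "roll": 0},
    {"x": -1.6, "y": -4.5, "z": 0, "roll": 0},
    {"x": 0, "y": 0, "z": 0, "roll": 0},
    {"x": 0, "y": 0, "z": 15, "roll": 0},
    {"x": 0, "y": 0, "z": 25, "roll": 0},
    {"x": 20, "y": -9, "z": 0, "roll": 0},
    {"x": 20, "y": -9, "z": 0, "roll": 0},
    {"x": 0, "y": 0, "z": 0, "roll": 0},
  ],
)

```text
time: 32.95
eef_pos: [487.0, 55.7, 158.2]
tcp_rot: [0.982, -0.187, 0.001, -0.0]
force: [0.4, 0.6, 0.4]
finger_gap: 40.0
gripper_force: 0.0
```

```bash
python3 v.py z
```

```text
33.0 [485.5  56.2 157.9] -0.375
nut_mid [258.4  25.4] 0.89 [585.6  19.3] tool 106.7 2.4
worm [276.6 108.3] 0.73 [543.9  25.6] tool 65.6 -7.0
wrench_grip [262.9 217. ] 0.85 [487.4  55.4] tool 2.1 -0.1
```

View pics/z2.png

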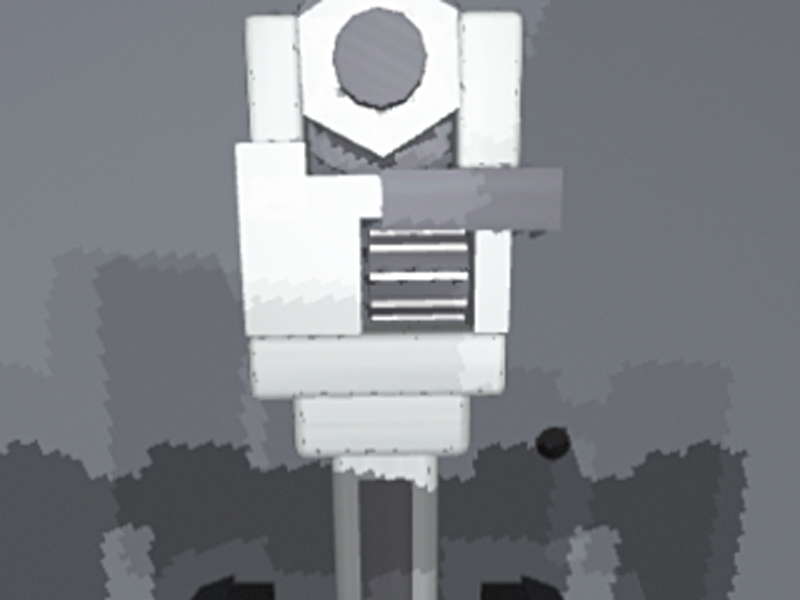

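The jaws are snug on both flats, with the nut at about crop (380,60) and a throat gap of about 3 mm. The wrench lies flat and the gripper is clear of it, so I'm handing the job in.

```bash
python3 -c "
from plant import order; print(order.finish_job())"
```

```text
the job is handed in; nothing more can be done
None
```

I handed the job in at about 33 s of 72 s: the wrench lies flat on the nut, its jaws closed onto the flats, and the nut is turned clockwise until it came up firm against its stop (8.6 N at the handle, below the 11 N where the jaws spread); the hand-in returned no verdict.

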